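# Put the battery packs away in the roll-top box

## Task

Put all the battery packs away: roll the slatted cover of the roll-top box fully open, pull every pack on the charger out of its dock, put those and any pack lying on the bench inside the box, and then roll the cover fully shut. Leave the tape measure, the dust brush and the glue bottle where they are.

Things in the scene. Friction and masses are not known exactly. Their poses are not given: they have to be found in the camera images.
- bin: Roll-top box, plywood with green hood, fixed: 444 mm wide (y), 386 deep (x), 248 high. Origin under its middle, mouth to -x, z up. Inside: x -0.165 to +0.034, y +-0.21. Front sill 54 mm high, 20 thick, inner face at x = -0.165. Plywood cheeks 12 mm thick at both ends follow a circle of radius 193 mm about the cover's axis. A fixed hood behind takes in the rolled-back cover.
- bin_floor (a point): Point on the box's inside floor, 12 mm above the bench, in the middle of the mouth (85 mm in front of the box's origin). With the cover fully open the mouth is clear from above from 80 mm before this point (the sill) to 75 mm behind it.
- cover_axis (a point): Middle of the cover's axis, which runs along the box's y, 55 mm above the bench over the box's origin. The slatted cover runs round it on a circular track, outer radius 180 mm.
- cover (a joint): Angle of the slatted cover about its axis: 0 rad fully shut (front edge down at the sill), 1.55 rad fully open (end stop). Friction keeps it where it is left; moving it takes about 3 to 8 N at the handle. It may start partly open.
- cover_handle (a point): Middle of the cover's dark steel handle, a round bar 12 mm thick, 120 mm long along the box's y, on posts at its ends, 42 mm clear of the slats. At cover angle q it is at x = -0.228 cos(0.175 + q), z = 0.055 + 0.228 sin(0.175 + q) in the box's frame: 95 mm above the bench when shut, 280 when open. Can be pinched from above; it turns between the fingers.
- charger: Black and grey charger 110 x 300 mm, fixed. Origin under its middle, z up. Three docks in a row at y = -0.088, 0, +0.088, x = 0: pockets, floor 18 mm and rim 46 mm above the bench; a docked pack stands 56 mm above the rim. Sprung balls in the dock snap over the pack foot's swellings; it comes out straight up with about 10 to 16 N and is free of the balls after 20 mm, of the dock after 30.
- pack1: Battery pack, black with a yellow band: 44 x 50 x 84 mm along own x, y, z, 0.32 kg. Origin at its middle. Plain flat sides for z = -12 to +42 mm; below is a grey foot, grooved across both y sides, with rounded swellings at its end. May be absent. Starts upright (z up) in a dock, x and y along the charger's; middle 60 mm above the bench.
- pack2: Battery pack, black with a yellow band: 44 x 50 x 84 mm along own x, y, z, 0.32 kg. Origin at its middle. Plain flat sides for z = -12 to +42 mm; below is a grey foot, grooved across both y sides, with rounded swellings at its end. May be absent. Starts upright (z up) in a dock, x and y along the charger's; middle 60 mm above the bench.
- pack3: Battery pack, black with a yellow band: 44 x 50 x 84 mm along own x, y, z, 0.32 kg. Origin at its middle. Plain flat sides for z = -12 to +42 mm; below is a grey foot, grooved across both y sides, with rounded swellings at its end. May be absent. Starts upright (z up) in a dock, x and y along the charger's; middle 60 mm above the bench.
- pack4: Battery pack, black with a yellow band: 44 x 50 x 84 mm along own x, y, z, 0.32 kg. Origin at its middle. Plain flat sides for z = -12 to +42 mm; below is a grey foot, grooved across both y sides, with rounded swellings at its end. May be absent. Starts lying on the bench by the charger, own x vertical, turned anyhow; middle 22 mm up.
- pack5: Battery pack, black with a yellow band: 44 x 50 x 84 mm along own x, y, z, 0.32 kg. Origin at its middle. Plain flat sides for z = -12 to +42 mm; below is a grey foot, grooved across both y sides, with rounded swellings at its end. May be absent. Starts lying on the bench by the charger, own x vertical, turned anyhow; middle 22 mm up.
- tape_measure: Bystander: yellow tape measure, 70 x 66 x 42 mm high, lying just beyond the charger. Origin under its middle.
- dust_brush: Bystander: wooden hand brush with green bristles, 270 mm long and 45 mm high, at the robot's right. Origin at its underside.
- glue_bottle: Bystander: white bottle with a red cap, 64 mm diameter, 170 mm high, at the robot's left. Origin under its middle.
Mind the look-alikes: they are no part of the job. Leave any pink or purple look-alike of the pack5 alone.

How it is judged:
By the outcome, as a careful person would: the job done as asked, in the order asked, and still so for the second after the job is handed in, with the robot touching nothing.
Of pack1, pack2, pack3, pack5 only 3 to 4 are there at a start; the rules pass over those that are not, and their reading is None.
At some moment in a run one of pack4, pack5 may be knocked a few centimetres aside while the robot is not near it.
Once in a run the grip may slacken for a moment while it holds something.
It also fails if it takes over 210 s, if anything falls off the work surface, if the arm or the gripper's body presses on something with over 40 N, if the wrist force passes 120 N, or if a joint passes its speed limit or range.

## Robot

A 6-joint arm with a two-finger parallel gripper is mounted at the origin on the work surface. World frame = base frame: x ahead of the robot, y to its left, z up, the work surface at z = 0. Lengths are in m, angles in degrees, forces in N, time in s.
With the tool pointing down it reaches from about 0.225 to 0.725 m from the base axis. Payload 3.1 kg.
Tool frame: the origin (TCP) lies on the centre line of the jaws, within the pads' length; the fingertips stand r.tcp_to_tips ahead of it and the grasp point (between the pads) lies 3 mm ahead of it (r.tcp_to_tips is the distance from the TCP to the fingertips, in m); z points along the fingers, y is the line along which they close (so a half turn about z gives the same grasp; the last joint's range is limited). The gripper opens to 85 mm and grips with 20 to 120 N. Pads are 22 mm wide; open, the fingers measure 114 mm over their backs; the gripper's body (76 mm by 85 mm) begins 54 mm behind the grasp point. The pads swing forward as they close: fully open they stand 13 mm farther back than shut.
Start: joints at [-73.442, 2.75, 5.684, 92.934, 0, 82.678], TCP at [0.213, -0.48, 0.253] pointing down, gripper open.
Joint ranges: [-166.93, 166.93], [-56.73, 111.36], [-69.38, 81.34], [-121.58, 131.49], [-85.45, 84.26], [-180, 180]. Speed limits (degrees/s): [159.86, 159.86, 180, 180, 180, 180].

## Interface

Orientations are given as [roll, pitch, yaw] about the fixed x, y, z axes, in that order (R = Rz(yaw) Ry(pitch) Rx(roll)).
In Python, from station import r gives the robot as it stands.
- The arm moves only by the tool step_arm, never from a script. Its argument "increments" is a list that holds one entry, the list of rows, each a list of 7 numbers: the closure in counts, from 0 (fully open) to 255 (shut), then the shift along the tool's x, y, z in units of 40 mm (1.0 is 40 mm), then the turn, a rotation vector about the tool's x, y, z in units of 6 degrees (1.0 is 6 degrees). A call has 1 to 10 rows; each row is the pose to reach, as a shift and turn from the pose commanded when the call began, along the tool's axes at that moment; what a row does not reach only later rows make up. A row lasts 1/10 s, in which the tool goes at most 50 mm and 8.59 degrees, less where a joint would pass 70% of its speed; a pose out of reach is approached as far as the arm can. A call with a gripper value outside its range is refused whole. The fingers move at their own pace and stop on an object; "newtons" is the grip in N (left out, the last holds). Time passes only in rows, so rows that repeat a pose let the fingers close. It gives the time, the measured TCP pose, the force, the opening and the grip force at its end, in the units of the state.
- r.get_obs(): the state, without advancing time (a new reading comes with each control period).
- r.read_camera(name): name is "scene" or "top"; returns (picture, depth): 480x640x3 uint8, red, green, blue; 480x640 float32, m along the optical axis (not along the pixel's ray), 0 where there is no reading.
- r.camera_params(name): a dict with "camera_matrix" (3x3 intrinsics, pixels), "R" (3x3) and "t" (3): a world point X has camera coordinates R X + t. Camera axes: x right, y down, z forward; pixel columns grow to the right and rows downward; lengths in m; the calibration is good to about 2 mm. A picture is of the moment at which its call begins. camera_params takes no time and is no camera call.
- r.hand_in(): hands the job in; it is judged then, once.
Trained networks look in the newest picture that a camera, given by its name, has taken for a name from the list of things; names that differ only in an ending like _2 or _b are one class to them, and where a whole thing is asked for, a point or a joint stands for the part that bears it (a point fixed in the world has none). Each returns a list of dicts, best first, with "confidence" (0 to 1); they miss things now and then, are a little off and sometimes report something else, mostly with a low value. They report only what shows in the picture. A call takes as long as a camera call. They do not tell look-alikes from the thing itself.
- r.silhouettes(query, camera): "mask" (480x640 bool, what is visible of it) and "at" ([column, row] in pixels, amid what is visible of it).
- r.place_of(query, camera): "at" ([column, row] in pixels: a listed point, or the origin of a listed thing).
The state is a dict: "t": time; "joint_pos": joint angles; "dq": joint speeds; "joint_efforts": joint torques, N m; "eef_pos": TCP position; "ee_rot": TCP orientation; "force": force on the tool from outside, world axes, zero at the start; "ft_torque": the same for the moment, N m; "width": finger opening in m; "grasp_force": force on a finger pad.
Only numpy, scipy, OpenCV 4.12 (cv2) and the standard library are available. Lean on these libraries where they do the work, as an engineer would, in place of code of your own. Each camera call takes 0.05 s, during which the arm holds its last target. There are 200 camera calls.

## Working session

There is one attempt and no reset: what is moved stays moved. The work goes in short steps, Python scripts to look and compute and a tool call to move; the robot and the scene stay as the last step left them, time stands still between calls to the robot, and variables do not carry over. Pictures are saved under pics/ and viewed, at most 14 in all, crops included, and the job is handed in when it is done.

Besides the shell and the picture viewer there is one more tool, called after "Emit:" by a JSON object that holds its "op" and its "data", one argument or row to a line. step_arm: Moves the arm, as the interface text tells. Its arguments: {"type":"object","properties":{"increments":{"type":"array"},"newtons":{"type":"number"}},"required":["increments"]}

```bash
ls; mkdir -p pics
cat > h.py <<'E'
from station import r
import numpy as np, cv2
def cam(n):
    p=r.camera_params(n); return np.array(p["camera_matrix"]),np.array(p["R"]),np.array(p["t"])
def ray(n,uv,z):
    K,R,t=cam(n); d=R.T@np.linalg.inv(K)@np.array([uv[0],uv[1],1.]); c=-R.T@t
    return c+d*(z-c[2])/d[2]
def cloud(n,depth):
    K,R,t=cam(n); v,u=np.mgrid[:480,:640]
    P=np.stack([u*depth,v*depth,depth],-1)@np.linalg.inv(K).T
    return (P-t)@R
E
python3 - <<'E'
from h import *
ims=[]
for n in("scene","top"):
    im,d=r.read_camera(n); cv2.imwrite(f"pics/{n}0.png",im[...,::-1])
    np.save(f"/tmp/{n}.npy",d)
    P=cloud(n,d)
    for q in("bin","charger","pack1","pack4","tape_measure","dust_brush","glue_bottle"):
        for o in r.silhouettes(q,n):
            m=o["mask"]&(d>0); X=P[m]
            print(n,q,round(o["confidence"],2),np.round(o["at"]),m.sum(),np.round(np.median(X,0),3) if len(X) else"", np.round(np.percentile(X,98,axis=0),3) if len(X) else "")
    for q in("bin","bin_floor","cover_handle","cover_axis","charger"):
        for o in r.place_of(q,n): print(n,"pt",q,round(o["confidence"],2),np.round(o["at"],1))
    K,R,t=cam(n);print(n,-R.T@t,R[2])
print(r.get_obs(), r.tcp_to_tips)
E
```

```text
pics
scene bin 0.58 [386. 302.] 23151 [0.673 0.252 0.217] [0.82  0.463 0.243]
scene charger 0.61 [222. 246.] 2685 [ 0.611 -0.263  0.028] [ 0.648 -0.122  0.051]
scene pack1 0.92 [244. 245.] 404 [ 0.596 -0.178  0.098] [ 0.613 -0.157  0.107]
scene pack1 0.88 [212. 191.] 490 [ 0.451 -0.337  0.041] [ 0.488 -0.299  0.05 ]
scene pack1 0.87 [298. 212.] 509 [ 0.425 -0.069  0.042] [ 0.457 -0.03   0.051]
scene pack1 0.78 [252. 161.] 489 [ 0.304 -0.246  0.041] [ 0.329 -0.203  0.05 ]
scene pack1 0.71 [257. 202.] 487 [ 0.435 -0.198  0.042] [ 0.472 -0.168  0.05 ]
scene pack1 0.58 [383. 300.] 23105 [0.673 0.252 0.217] [0.819 0.464 0.243]
scene pack4 0.92 [244. 245.] 404 [ 0.596 -0.178  0.098] [ 0.613 -0.157  0.107]
scene pack4 0.88 [212. 191.] 490 [ 0.451 -0.337  0.041] [ 0.488 -0.299  0.05 ]
scene pack4 0.87 [298. 212.] 509 [ 0.425 -0.069  0.042] [ 0.457 -0.03   0.051]
scene pack4 0.78 [252. 161.] 489 [ 0.304 -0.246  0.041] [ 0.329 -0.203  0.05 ]
scene pack4 0.71 [257. 202.] 487 [ 0.435 -0.198  0.042] [ 0.472 -0.168  0.05 ]
scene pack4 0.58 [383. 300.] 23105 [0.673 0.252 0.217] [0.819 0.464 0.243]

[... 2397 characters left out ...]
0.02080795 -0.98127039]
{'t': 1.3, 'joint_pos': array([-7.34410585e+01,  2.75057036e+00,  5.68594019e+00,  9.29328244e+01,
       -1.43259273e-03,  8.26789601e+01]), 'dq': array([ 0.01818419, -0.10734903,  0.07128267, -0.03402436, -0.01022688,
       -0.04284944]), 'joint_efforts': array([ 2.25646413e-04, -3.38646305e+01,  3.20153368e+01,  1.27243435e-03,
       -1.44031574e-04,  9.70180416e-07]), 'eef_pos': array([ 0.21252826, -0.48007253,  0.25332744]), 'ee_rot': array([1.79997658e+02, 1.74527711e-03, 2.38799813e+01]), 'force': array([ 0.1490465 , -0.32735011,  0.16264137]), 'ft_torque': array([-0.03445216, -0.00881949,  0.01781074]), 'grasp_force': 0.0, 'width': 0.08542224644652623} 0.022
```

Run:
```python
import cv2
a=cv2.imread("pics/scene0.png")[130:350,100:540];cv2.imwrite("pics/s0c.png",cv2.resize(a,(800,400)))
a=cv2.imread("pics/top0.png")[170:330,130:530];cv2.imwrite("pics/t0c.png",cv2.resize(a,(800,320),interpolation=cv2.INTER_CUBIC))
```

```text
(no output)
```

View pics/s0c.png

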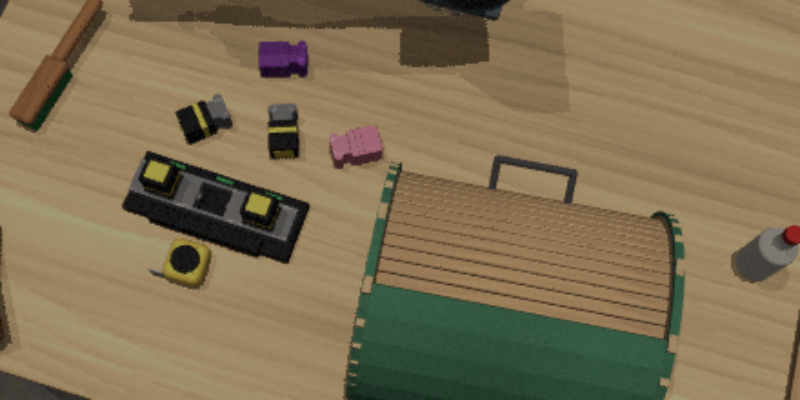

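View pics/t0c.png

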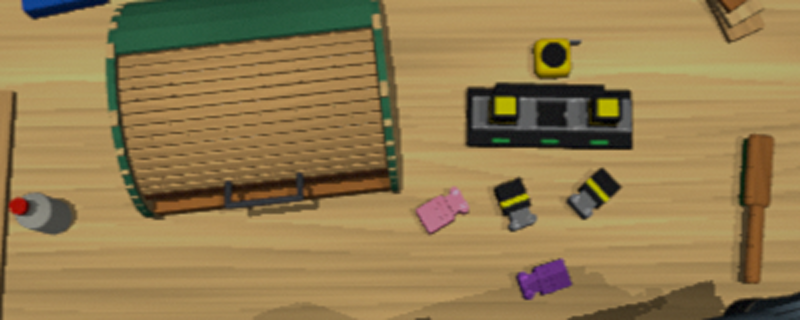

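```bash
cat > fit.py <<'E'
from h import *
from scipy.optimize import least_squares
def fitbin(n,d,m):
    X=cloud(n,d)[m&(d>0)]
    X=X[(X[:,2]>.12)&(X[:,2]<.26)]
    # inside of cylinder R=.18 or hood/cheek R=.193 about axis
    def f(p):
        u=np.array([np.cos(p[0]),np.sin(p[0])]); s=(X[:,:2]@u)-p[1]
        return np.hypot(s,X[:,2]-.055)-.18-.0
    best=least_squares(f,[np.deg2rad(-10),.65],loss="soft_l1",f_scale=.003)
    p=best.x;u=np.array([np.cos(p[0]),np.sin(p[0])]);w=np.array([-u[1],u[0]])
    ins=np.abs(f(p))<.02
    e=np.percentile((X[ins,:2]@w),[.3,99.7])
    return np.rad2deg(p[0]),u*p[1]+w*e.mean(),np.ptp(e),np.median(np.abs(f(p)))
if __name__=="__main__":
  for n in("scene","top"):
    im,d=r.read_camera(n);P=cloud(n,d)
    b=[o for o in r.silhouettes("bin",n)][0]
    yaw,c,L,e=fitbin(n,d,b["mask"]);print(n,"bin",yaw,c,L,e)
    th=np.deg2rad(yaw);u=np.array([np.cos(th),np.sin(th)]);w=np.array([-u[1],u[0]])
    # handle: points off the cylinder 210..245
    q=P.reshape(-1,3)[d.ravel()>0];s=(q[:,:2]-c)@u;y=(q[:,:2]-c)@w;z=q[:,2]
    rr=np.hypot(s,z-.055);k=(rr>.215)&(rr<.245)&(abs(y)<.09)&(z>.06)&(s<0)
    ang=np.arctan2(z[k]-.055,-s[k]);print(" handle n",k.sum(),"q",np.median(ang)-.175,"y",np.median(y[k]),np.percentile(y[k],[2,98]),"r",np.median(rr[k]), "xyz",np.median(q[k],0))
    for o in r.silhouettes("charger",n)[:1]+r.silhouettes("pack1",n):
        X=P[o["mask"]&(d>0)]; 
        if len(X)>4000: continue
        zt=np.percentile(X[:,2],95); T=X[X[:,2]>zt-.008]
        rc=cv2.minAreaRect((T[:,:2]*1000).astype(np.float32)); col=np.median(im[o["mask"]],0)
        print(" ",round(o["confidence"],2),round(zt,3),np.round(rc[0],1),np.round(rc[1],0),round(rc[2],1),col,len(T))
E
python3 fit.py
```

```text
scene bin 5.6555398231365155 [0.63489992 0.24563555] 0.440685397608353 0.0044840060053347175
 handle n 227 q 0.2920637180038724 y 0.0012013074718060493 [-0.06486807  0.06378368] r 0.23809322901254412 xyz [0.42381751 0.22542516 0.1620085 ]
  0.59 0.049 [ 587.8 -270.5] [281.  62.] 87.9 [28. 28. 27.] 734
  0.82 0.049 [421.1 -71.5] [52. 83.] 29.5 [158. 100. 113.] 286
  0.8 0.106 [ 589.9 -181.4] [51. 44.] 87.9 [32. 32. 25.] 206
  0.78 0.049 [ 429.3 -201.1] [84. 50.] 20.4 [43.  38.5 25. ] 275
  0.74 0.048 [ 447.1 -338.6] [52. 84.] 37.6 [31. 30. 26.] 294
  0.61 0.048 [ 297.4 -245.8] [52. 84.] 17.8 [74. 35. 87.] 263
  0.6 0.105 [ 584.6 -356.9] [52. 43.] 89.3 [30. 27. 23.] 211
top bin 5.622531774992699 [0.62554219 0.24064994] 0.4435910057678537 0.00418731554989038
 handle n 161 q 0.3082971755663656 y -0.0006551839343944082 [-0.06395878  0.06163706] r 0.23373226260490954 xyz [0.42001759 0.21970306 0.16283172]
  0.87 0.049 [ 587.8 -275.6] [279.  63.] 87.9 [30. 36. 30.] 554
  0.87 0.049 [417.3 -77.5] [49. 84.] 32.4 [183. 111. 133.] 218
  0.84 0.049 [ 295.1 -250.6] [48. 84.] 17.8 [ 92.  45. 111.] 238
  0.71 0.05 [ 444.8 -344.9] [47. 84.] 41.4 [75. 68. 31.] 208
  0.7 0.05 [ 423.6 -204. ] [79. 45.] 17.4 [72. 72. 28.] 162
  0.64 0.106 [ 589.3 -185.9] [46. 41.] 89.7 [50. 50. 13.] 130
  0.5 0.106 [ 582.3 -361.1] [50. 43.] 89.2 [51. 51.  9.] 133
```

```bash
cat > go.py <<'E'
import sys
from h import *
from scipy.spatial.transform import Rotation as Ro
# go.py x y z yaw [pitch] ; several targets separated by , all from the present pose
o=r.get_obs();p=np.array(o["eef_pos"]);R=Ro.from_euler("xyz",o["ee_rot"],degrees=True)
for a in " ".join(sys.argv[1:]).split(","):
    v=[float(s) for s in a.split()]
    T=Ro.from_euler("xyz",[180,v[4] if len(v)>4 else 0,v[3]],degrees=True)
    print(np.round(R.inv().apply(np.array(v[:3])-p)/.04,2).tolist(),np.round((R.inv()*T).as_rotvec(degrees=True)/6,2).tolist())
print("t",round(o["t"],1),np.round(p,4),np.round(o["ee_rot"],1),"F",np.round(o["force"],1),"w",round(o["width"],4),"g",round(o["grasp_force"],1),"j",np.round(o["joint_pos"],0))
E
python3 go.py 0.427 0.223 0.26 95.64
```

```text
[12.02, -13.9, -0.17] [0.0, -0.0, -11.96]
t 1.7 [ 0.2125 -0.4801  0.2533] [-180.    -0.    23.9] F [ 0.7 -0.7  0.8] w 0.0857 g 0.0 j [-73.   3.   6.  93.   0.  83.]
```

Emit:
{"op": "step_arm", "data": {
  "increments": [
    [[110,1.2,-1.39,-0.1,0,0,-1.2],[110,2.4,-2.78,-0.17,0,0,-2.4],[110,3.6,-4.17,-0.17,0,0,-3.6],[110,4.8,-5.56,-0.17,0,0,-4.8],[110,6,-6.95,-0.17,0,0,-6],[110,7.2,-8.34,-0.17,0,0,-7.2],[110,8.4,-9.73,-0.17,0,0,-8.4],[110,9.6,-11.12,-0.17,0,0,-9.6],[110,10.8,-12.5,-0.17,0,0,-10.8],[110,12.02,-13.9,-0.17,0,0,-11.96]]
  ],
  "newtons": 40
}}

```text
t: 2.7
eef_pos: [0.3584, 0.0001, 0.2604]
ee_rot: [179.9, 0.0, 95.9]
force: [1.8, -0.6, 0.9]
width: 0.0486
grasp_force: 0.0
```

```bash
python3 go.py 0.427 0.223 0.26 95.64
```

```text
[5.37, 2.28, 0.01] [0.02, 0.01, 0.05]
t 2.7 [3.584e-01 1.000e-04 2.604e-01] [179.9   0.   95.9] F [ 1.8 -0.6  0.9] w 0.0486 g 0.0 j [-11. -22. -15.  97.  -0.  73.]
```

Emit:
{"op": "step_arm", "data": {
  "increments": [
    [[110,1.1,0.46,0,0,0,0],[110,2.2,0.92,0,0,0,0],[110,3.3,1.4,0,0,0,0],[110,4.4,1.86,0,0,0,0.03],[110,5.3,2.28,0,0,0,0.05],[110,5.3,2.28,0,0,0,0.05],[110,5.3,2.28,0,0,0,0.05]]
  ]
}}

```text
t: 3.4
eef_pos: [0.4278, 0.2185, 0.2595]
ee_rot: [-179.9, 0.1, 95.5]
force: [-0.2, 0.5, -0.2]
width: 0.0483
grasp_force: 0.0
```

```bash
cat > look.py <<'E'
import sys
from h import *
n=sys.argv[1];nm=sys.argv[2];u,v,w,h=map(int,sys.argv[3:7])
im,d=r.read_camera(n);s=min(800/w,600/h)
cv2.imwrite(f"pics/{nm}.png",cv2.resize(im[v:v+h,u:u+w,::-1],(int(w*s),int(h*s)),interpolation=cv2.INTER_CUBIC))
E
python3 go.py 0.427 0.223 0.158 95.64; python3 look.py scene s1 300 130 200 150
python3 - <<'E'
from h import *
# handle and finger position seen by each camera
for n in("scene","top"):
    im,d=r.read_camera(n)
    print(n,[ (np.round(o["at"],1),round(o["confidence"],2),np.round(ray(n,o["at"],.159),4)) for o in r.place_of("cover_handle",n)])
    P=cloud(n,d);X=P.reshape(-1,3)[d.ravel()>0]
    for a,b in((.24,.255),(.255,.27)):
        k=(X[:,2]>a)&(X[:,2]<b)&(abs(X[:,0]-.427)<.1)&(abs(X[:,1]-.223)<.1);print(a,k.sum(),np.round(X[k].min(0),3) if k.sum() else"",np.round(X[k].max(0),3) if k.sum() else"")
E
```

```text
[0.12, -0.01, 2.54] [-0.01, 0.01, -0.03]
t 3.4 [0.4278 0.2185 0.2595] [-1.799e+02  1.000e-01  9.550e+01] F [-0.2  0.5 -0.2] w 0.0483 g 0.0 j [ 19.  -4.  -0.  94.  -0. 104.]
scene [(array([394.8, 219.5]), 0.8, array([0.4146, 0.2249, 0.159 ]))]
0.24 2 [0.455 0.213 0.246] [0.461 0.213 0.253]
0.255 2 [0.457 0.212 0.257] [0.459 0.214 0.263]
top [(array([262.3, 271.7]), 0.64, array([0.415 , 0.2187, 0.159 ]))]
0.24 0  
0.255 2 [0.4   0.201 0.255] [0.405 0.202 0.265]
```

View pics/s1.png

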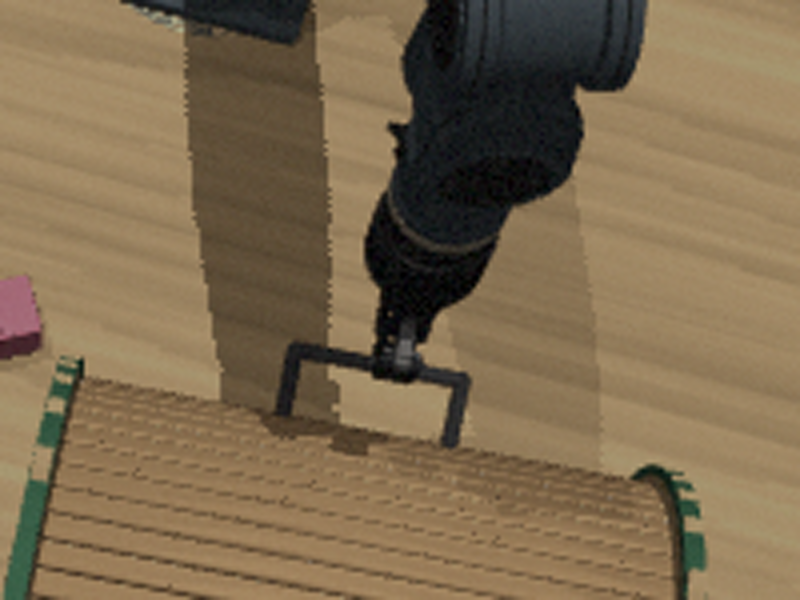

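Run:
```python
from h import *
u=np.array([np.cos(np.deg2rad(5.64)),np.sin(np.deg2rad(5.64))]);w=np.array([-u[1],u[0]]);c=np.array([.629,.243])
for n in("scene","top"):
    d=np.load(f"/tmp/{n}.npy");P=cloud(n,d).reshape(-1,3)[d.ravel()>0]
    s=(P[:,:2]-c)@u;y=(P[:,:2]-c)@w;z=P[:,2]
    k=(abs(y)<.05)&(z>.12)&(z<.19)&(np.hypot(s,z-.055)>.212)&(s<-.1)&(s>-.25)
    print(n,k.sum(),"s",np.percentile(s[k],[2,25,50,75,98]).round(4),"z",np.percentile(z[k],[2,25,50,75,98]).round(4))
    # bin silhouette top height
    k=(abs(y)<.2)&(abs(s)<.03);print(" top z",np.percentile(z[k],[5,50,95]).round(4), "cover", [np.median(z[(abs(y)<.2)&(abs(s-a)<.005)]).round(4) for a in(-.12,-.1,-.06,-.03)])
```

```text
scene 148 s [-0.2154 -0.2114 -0.2081 -0.2063 -0.2038] z [0.1563 0.1609 0.1636 0.1656 0.1708]
 top z [0.228  0.2335 0.2383] cover [np.float64(0.1953), np.float64(0.2092), np.float64(0.2262), np.float64(0.2333)]
top 111 s [-0.2168 -0.2143 -0.2116 -0.2085 -0.2049] z [0.156  0.1607 0.1635 0.1658 0.1693]
 top z [0.2241 0.2326 0.2385] cover [np.float64(0.1946), np.float64(0.2081), np.float64(0.2259), np.float64(0.2323)]
```

Emit:
{"op": "step_arm", "data": {
  "increments": [
    [[110,0.12,-0.1,0.6,0,0,0],[110,0.12,-0.2,1.2,0,0,0],[110,0.12,-0.2,1.8,0,0,0],[110,0.12,-0.2,2.3,0,0,0],[110,0.12,-0.2,2.52,0,0,0],[110,0.12,-0.2,2.52,0,0,0],[230,0.12,-0.2,2.52,0,0,0],[230,0.12,-0.2,2.52,0,0,0],[230,0.12,-0.2,2.52,0,0,0],[230,0.12,-0.2,2.52,0,0,0]]
  ],
  "newtons": 40
}}

```text
t: 4.65
eef_pos: [0.4192, 0.2222, 0.1605]
ee_rot: [-180.0, -0.0, 95.4]
force: [-4.4, -1.3, 4.7]
width: 0.0108
grasp_force: 39.1
```

```bash
python3 -c "
import numpy as np
a0=.466
for i in range(1,21):
    a=a0+i*.063
    print(i,[round((-.228*np.cos(a)+.228*np.cos(a0))/.04,2),round(-(.228*np.sin(a)-.228*np.sin(a0))/.04,2)])"
```

```text
1 [np.float64(0.17), np.float64(-0.32)]
2 [np.float64(0.36), np.float64(-0.62)]
3 [np.float64(0.57), np.float64(-0.91)]
4 [np.float64(0.8), np.float64(-1.19)]
5 [np.float64(1.04), np.float64(-1.45)]
6 [np.float64(1.3), np.float64(-1.7)]
7 [np.float64(1.58), np.float64(-1.93)]
8 [np.float64(1.87), np.float64(-2.14)]
9 [np.float64(2.17), np.float64(-2.33)]
10 [np.float64(2.49), np.float64(-2.51)]
11 [np.float64(2.81), np.float64(-2.66)]
12 [np.float64(3.14), np.float64(-2.8)]
13 [np.float64(3.49), np.float64(-2.91)]
14 [np.float64(3.83), np.float64(-3.0)]
15 [np.float64(4.19), np.float64(-3.07)]
16 [np.float64(4.54), np.float64(-3.11)]
17 [np.float64(4.9), np.float64(-3.14)]
18 [np.float64(5.26), np.float64(-3.14)]
19 [np.float64(5.62), np.float64(-3.11)]
20 [np.float64(5.97), np.float64(-3.07)]
```

Emit:
{"op": "step_arm", "data": {
  "increments": [
    [[230,0,0.17,-0.32,0,0,0],[230,0,0.36,-0.62,0,0,0],[230,0,0.57,-0.91,0,0,0],[230,0,0.8,-1.19,0,0,0],[230,0,1.04,-1.45,0,0,0],[230,0,1.3,-1.7,0,0,0],[230,0,1.58,-1.93,0,0,0],[230,0,1.87,-2.14,0,0,0],[230,0,2.17,-2.33,0,0,0],[230,0,2.49,-2.51,0,0,0]]
  ]
}}

```text
t: 5.65
eef_pos: [0.5159, 0.2317, 0.2617]
ee_rot: [-179.7, -0.1, 95.4]
force: [-10.5, -0.1, 11.5]
width: 0.0106
grasp_force: 39.7
```

Emit:
{"op": "step_arm", "data": {
  "increments": [
    [[230,0,0.32,-0.15,0,0,0],[230,0,0.65,-0.29,0,0,0],[230,0,1.0,-0.4,0,0,0],[230,0,1.34,-0.49,0,0,0],[230,0,1.7,-0.56,0,0,0],[230,0,2.05,-0.6,0,0,0],[230,0,2.41,-0.63,0,0,0],[230,0,2.77,-0.63,0,0,0],[230,0,3.13,-0.6,0,0,0],[230,0,3.48,-0.56,0,0,0]]
  ]
}}

```text
t: 6.65
eef_pos: [0.6564, 0.2454, 0.2837]
ee_rot: [-179.9, -0.1, 95.4]
force: [-40.0, -3.2, 33.5]
width: 0.0106
grasp_force: 45.8
```

```bash
python3 go.py 0.664 0.246 0.28 95.4
```

```text
[-0.0, 0.19, 0.09] [-0.01, -0.02, -0.0]
t 6.7 [0.6564 0.2454 0.2837] [-1.799e+02 -1.000e-01  9.540e+01] F [-40.   -3.2  33.5] w 0.0106 g 45.8 j [ 15.  33.  47. 104.   0. 100.]
```

Emit:
{"op": "step_arm", "data": {
  "increments": [
    [[230,0,-0.08,-0.04,0,0,0],[230,0,-0.08,-0.04,0,0,0],[100,0,-0.08,-0.04,0,0,0],[100,0,-0.08,-0.04,0,0,0],[100,0,-0.08,-0.04,0,0,0],[100,0,-0.08,-0.7,0,0,0],[100,0,-0.5,-1.3,0,0,0],[100,0,-1.5,-1.6,0,0,0],[100,0,-2.7,-1.6,0,0,0],[100,0,-3.9,-1.6,0,0,0]]
  ]
}}

```text
t: 7.65
eef_pos: [0.5008, 0.2292, 0.3461]
ee_rot: [179.9, 0.0, 95.3]
force: [0.5, -0.4, 1.0]
width: 0.0517
grasp_force: 0.0
```

```bash
python3 go.py 0.583 -0.36 0.2 88.1
python3 - <<'E'
from h import *
u=np.array([np.cos(np.deg2rad(5.64)),np.sin(np.deg2rad(5.64))]);w=np.array([-u[1],u[0]]);c=np.array([.622,.242])
for n in("scene","top"):
    im,d=r.read_camera(n);P=cloud(n,d).reshape(-1,3)[d.ravel()>0]
    cv2.imwrite(f"pics/{n}2.png",im[120:360,100:540,::-1])
    s=(P[:,:2]-c)@u;y=(P[:,:2]-c)@w;z=P[:,2]
    k=(abs(y)<.05)&(z>.265)&(z<.3)&(s>-.02)&(s<.1)
    print(n,k.sum(),"s",np.median(s[k]).round(4),"z",np.median(z[k]).round(4))
E
```

```text
[-14.86, 0.68, 3.66] [0.01, 0.0, 1.2]
t 7.7 [0.5008 0.2292 0.3461] [179.9   0.   95.3] F [ 0.5 -0.4  1. ] w 0.0517 g 0.0 j [ 18.   9.  24. 104.  -0. 102.]
scene 195 s 0.0353 z 0.2845
top 93 s 0.0324 z 0.2842
```

View pics/scene2.png

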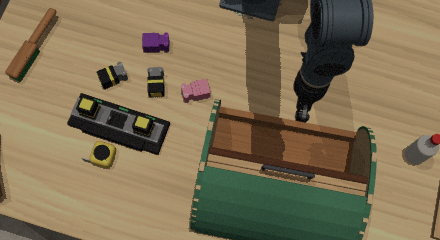

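```bash
python3 go.py 0.588 -0.184 0.30 88.1, 0.588 -0.184 0.17 88.1
```

```text
[-10.49, 1.36, 1.13] [-0.07, 0.02, 1.22]
[-10.48, 1.39, 4.38] [-0.07, 0.02, 1.22]
t 7.8 [0.4943 0.2285 0.345 ] [-1.795e+02  1.000e-01  9.540e+01] F [ 1.1 -0.5  0.3] w 0.0521 g 0.0 j [ 18.   9.  23. 105.   0. 102.]
```

Emit:
{"op": "step_arm", "data": {
  "increments": [
    [[0,-1.1,0.1,0,0,0,0.1],[0,-2.2,0.3,0.1,0,0,0.3],[0,-3.3,0.4,0.2,0,0,0.4],[0,-4.4,0.5,0.3,0,0,0.5],[0,-5.5,0.7,0.6,0,0,0.7],[0,-6.6,0.8,0.9,0,0,0.8],[0,-7.7,1.0,1.3,0,0,1.0],[0,-8.8,1.2,1.7,0,0,1.1],[0,-9.8,1.4,2.1,0,0,1.2],[0,-10.5,1.4,2.5,0,0,1.2]]
  ]
}}

```text
t: 8.75
eef_pos: [0.5977, -0.1867, 0.2446]
ee_rot: [180.0, 0.1, 88.0]
force: [0.9, 1.1, -0.1]
width: 0.0856
grasp_force: 0.0
```

```bash
python3 go.py 0.588 -0.184 0.15 88.1,  0.588 -0.184 0.082 88.1; python3 fit.py | grep -v bin
```

```text
[0.06, -0.25, 2.36] [0.0, 0.01, -0.02]
[0.06, -0.25, 4.06] [0.0, 0.01, -0.02]
t 8.8 [ 0.5977 -0.1867  0.2446] [1.8e+02 1.0e-01 8.8e+01] F [ 0.9  1.1 -0.1] w 0.0856 g 0.0 j [-23.  18.  22.  94.  -0.  69.]
  return _methods._mean(a, axis=axis, dtype=dtype,
  ret = ret.dtype.type(ret / rcount)
Traceback (most recent call last):
  File "fit.py", line 24, in <module>
    ang=np.arctan2(z[k]-.055,-s[k]);print(" handle n",k.sum(),"q",np.median(ang)-.175,"y",np.median(y[k]),np.percentile(y[k],[2,98]),"r",np.median(rr[k]), "xyz",np.median(q[k],0))
                                                                                                          ~~~~~~~~~~~~~^^^^^^^^^^^^^
IndexError: index -1 is out of bounds for axis 0 with size 0
```

Emit:
{"op": "step_arm", "data": {
  "increments": [
    [[0,0.06,-0.25,1.0,0,0,0],[0,0.06,-0.25,2.0,0,0,0],[0,0.06,-0.25,2.9,0,0,0],[0,0.06,-0.25,3.6,0,0,0],[0,0.06,-0.25,4.0,0,0,0],[120,0.06,-0.25,4.0,0,0,0],[120,0.06,-0.25,4.0,0,0,0],[200,0.06,-0.25,4.0,0,0,0],[200,0.06,-0.25,4.0,0,0,0],[200,0.06,-0.25,4.0,0,0,0]]
  ],
  "newtons": 60
}}

```text
t: 9.85
eef_pos: [0.5888, -0.1809, 0.0885]
ee_rot: [179.7, 0.1, 88.2]
force: [0.9, 0.8, 4.3]
width: 0.0435
grasp_force: 62.3
```

Emit:
{"op": "step_arm", "data": {
  "increments": [
    [[200,0,0,-0.1,0,0,0],[200,0,0,-0.2,0,0,0],[200,0,0,-0.35,0,0,0],[200,0,0,-0.5,0,0,0],[200,0,0,-0.7,0,0,0],[200,0,0,-0.9,0,0,0],[200,0,0,-1.4,0,0,0],[200,0,0,-2.0,0,0,0],[200,0,0,-2.7,0,0,0],[200,0,0,-3.4,0,0,0]]
  ]
}}

```text
t: 10.85
eef_pos: [0.5854, -0.1801, 0.2225]
ee_rot: [-179.8, -0.0, 88.1]
force: [0.1, 0.2, -3.4]
width: 0.0432
grasp_force: 65.6
```

```bash
cat > box.py <<'E'
import sys,numpy as np
# box.py s y -> world
th=np.deg2rad(5.5);u=np.array([np.cos(th),np.sin(th)]);w=np.array([-u[1],u[0]])
print(*np.round(np.array([.622,.242])+float(sys.argv[1])*u+float(sys.argv[2])*w,4))
E
for y in -.165 -.09 0.0 .12; do python3 box.py -.088 $y; done; A=$(python3 box.py -.088 -.165); python3 go.py $A 0.345 95.5, $A .1 95.5
```

```text
0.5502 0.0693
0.543 0.144
0.5344 0.2336
0.5229 0.353
[6.2, -1.09, -3.05] [-0.04, -0.01, -1.23]
[6.2, -1.07, 3.07] [-0.04, -0.01, -1.23]
t 10.8 [ 0.5854 -0.1801  0.2225] [-179.8   -0.    88.1] F [ 0.1  0.2 -3.4] w 0.0432 g 65.6 j [-23.  16.  17.  91.  -0.  69.]
```

```bash
A=$(python3 box.py -.088 -.15); python3 go.py $A 0.345 95.5, $A .1 95.5
```

```text
[6.58, -1.14, -3.05] [-0.04, -0.01, -1.23]
[6.57, -1.12, 3.07] [-0.04, -0.01, -1.23]
t 10.8 [ 0.5854 -0.1801  0.2225] [-179.8   -0.    88.1] F [ 0.1  0.2 -3.4] w 0.0432 g 65.6 j [-23.  16.  17.  91.  -0.  69.]
```

Emit:
{"op": "step_arm", "data": {
  "increments": [
    [[200,0,0,-1.0,0,0,0],[200,0.1,0,-2.0,0,0,0],[200,0.7,-0.1,-2.8,0,0,-0.1],[200,1.6,-0.3,-3.05,0,0,-0.3],[200,2.6,-0.5,-3.05,0,0,-0.5],[200,3.6,-0.7,-3.05,0,0,-0.7],[200,4.6,-0.85,-3.05,0,0,-0.9],[200,5.6,-1.0,-3.05,0,0,-1.1],[200,6.57,-1.13,-3.05,0,0,-1.23],[200,6.57,-1.13,-3.05,0,0,-1.23]]
  ]
}}

```text
t: 11.85
eef_pos: [0.5482, 0.0883, 0.3443]
ee_rot: [-179.9, -0.2, 95.9]
force: [1.0, -0.6, -3.2]
width: 0.0432
grasp_force: 65.5
```

```bash
A=$(python3 box.py -.088 -.15); python3 go.py $A 0.1 95.5, $A .084 95.5
```

```text
[-0.12, 0.02, 6.11] [-0.02, -0.03, 0.07]
[-0.12, 0.02, 6.51] [-0.02, -0.03, 0.07]
t 11.8 [0.5482 0.0883 0.3443] [-179.9   -0.2   95.9] F [ 1.  -0.6 -3.2] w 0.0432 g 65.5 j [  2.  10.  24. 104.   0.  86.]
```

Emit:
{"op": "step_arm", "data": {
  "increments": [
    [[200,0,0,1.0,0,0,0],[200,0,0,2.0,0,0,0],[200,0,0,3.0,0,0,0],[200,0,0,4.0,0,0,0],[200,0,0,5.0,0,0,0],[200,0,0,5.8,0,0,0],[200,0,0,6.2,0,0,0],[200,0,0,6.4,0,0,0],[200,0,0,6.45,0,0,0],[200,0,0,6.45,0,0,0]]
  ]
}}

```text
t: 12.85
eef_pos: [0.5508, 0.0834, 0.0869]
ee_rot: [179.9, 0.0, 95.5]
force: [0.2, -0.5, -2.7]
width: 0.0432
grasp_force: 65.4
```

Emit:
{"op": "step_arm", "data": {
  "increments": [
    [[200,0,0,0.08,0,0,0],[200,0,0,0.1,0,0,0],[60,0,0,0.1,0,0,0],[60,0,0,0.1,0,0,0],[60,0,0,0.1,0,0,0],[60,0,0,-0.8,0,0,0],[60,0,0,-2.0,0,0,0],[60,0,0,-3.2,0,0,0],[60,0,0,-4.4,0,0,0],[60,0,0,-5.6,0,0,0]]
  ]
}}

```text
t: 13.85
eef_pos: [0.5503, 0.0837, 0.3126]
ee_rot: [179.9, 0.0, 95.5]
force: [0.8, 0.2, 0.6]
width: 0.0653
grasp_force: 0.0
```

```bash
python3 go.py 0.582 -0.357 0.32 88.1,  0.582 -0.357 0.2 88.1
```

```text
[-11.04, -0.27, -0.18] [0.02, 0.0, 1.24]
[-11.04, -0.28, 2.82] [0.02, 0.0, 1.24]
t 13.8 [0.5503 0.0837 0.3126] [179.9   0.   95.5] F [0.8 0.2 0.6] w 0.0653 g 0.0 j [  2.   9.  19. 100.  -0.  86.]
```

Emit:
{"op": "step_arm", "data": {
  "increments": [
    [[0,-1.1,0,0,0,0,0.1],[0,-2.3,0,0,0,0,0.3],[0,-3.5,-0.1,0,0,0,0.5],[0,-4.7,-0.1,0.2,0,0,0.7],[0,-5.9,-0.1,0.5,0,0,0.8],[0,-7.1,-0.2,1.0,0,0,0.9],[0,-8.3,-0.2,1.5,0,0,1.0],[0,-9.5,-0.27,2.0,0,0,1.1],[0,-10.4,-0.27,2.5,0,0,1.24],[0,-11.04,-0.27,2.8,0,0,1.24]]
  ]
}}

```text
t: 14.85
eef_pos: [0.5811, -0.36, 0.1954]
ee_rot: [-179.9, -0.0, 87.9]
force: [0.5, 0.1, -1.0]
width: 0.0856
grasp_force: 0.0
```

```bash
python3 go.py 0.5825 -0.357 0.15 88.1,  0.5825 -0.357 0.085 88.1
```

```text
[0.08, 0.04, 1.13] [-0.02, -0.0, -0.03]
[0.07, 0.04, 2.76] [-0.02, -0.0, -0.03]
t 14.8 [ 0.5811 -0.36    0.1954] [-179.9   -0.    87.9] F [ 0.5  0.1 -1. ] w 0.0856 g 0.0 j [-37.  27.  28.  91.  -0.  55.]
```

Emit:
{"op": "step_arm", "data": {
  "increments": [
    [[0,0,0.04,0.8,0,0,0],[0,0,0.04,1.6,0,0,0],[0,0,0.04,2.3,0,0,0],[0,0,0.04,2.7,0,0,0],[0,0,0.04,2.7,0,0,0],[120,0,0.04,2.7,0,0,0],[120,0,0.04,2.7,0,0,0],[200,0,0.04,2.7,0,0,0],[200,0,0.04,2.7,0,0,0],[200,0,0.04,2.7,0,0,0]]
  ],
  "newtons": 60
}}

```text
t: 15.85
eef_pos: [0.5848, -0.3578, 0.0929]
ee_rot: [179.8, 0.2, 88.1]
force: [-0.8, 0.4, 6.7]
width: 0.0433
grasp_force: 62.2
```

Emit:
{"op": "step_arm", "data": {
  "increments": [
    [[200,0,0,-0.1,0,0,0],[200,0,0,-0.2,0,0,0],[200,0,0,-0.35,0,0,0],[200,0,0,-0.5,0,0,0],[200,0,0,-0.7,0,0,0],[200,0,0,-0.9,0,0,0],[200,0,0,-1.4,0,0,0],[200,0,0,-2.2,0,0,0],[200,0,0,-3.0,0,0,0],[200,0,0,-3.8,0,0,0]]
  ]
}}

```text
t: 16.85
eef_pos: [0.583, -0.3562, 0.2447]
ee_rot: [-180.0, -0.0, 88.1]
force: [-0.4, 0.2, -3.3]
width: 0.0433
grasp_force: 64.1
```

```bash
A=$(python3 box.py -.088 -.08); python3 go.py $A 0.345 95.5, $A .084 95.5
```

```text
[12.71, -1.45, -2.5] [-0.0, -0.0, -1.24]
[12.71, -1.45, 4.02] [-0.0, -0.0, -1.24]
t 16.9 [ 0.583  -0.3562  0.2447] [-180.    -0.    88.1] F [-0.4  0.2 -3.3] w 0.0433 g 64.1 j [-37.  28.  35.  97.   0.  55.]
```

Emit:
{"op": "step_arm", "data": {
  "increments": [
    [[200,0.8,-0.3,-0.8,0,0,0],[200,1.8,-0.5,-1.5,0,0,-0.1],[200,2.9,-0.7,-2.0,0,0,-0.3],[200,4.0,-0.8,-2.4,0,0,-0.5],[200,5.1,-0.9,-2.5,0,0,-0.7],[200,6.2,-1.0,-2.5,0,0,-0.8],[200,7.3,-1.1,-2.5,0,0,-0.9],[200,8.4,-1.2,-2.5,0,0,-1.0],[200,9.5,-1.3,-2.5,0,0,-1.1],[200,10.6,-1.4,-2.5,0,0,-1.24]]
  ]
}}

```text
t: 17.85
eef_pos: [0.5405, 0.0705, 0.3439]
ee_rot: [179.9, -0.0, 95.5]
force: [0.7, -0.3, -2.1]
width: 0.0435
grasp_force: 64.2
```

```bash
A=$(python3 box.py -.088 -.08); python3 go.py $A 0.345 95.5, $A .088 95.5
```

```text
[2.07, 0.24, -0.03] [0.01, -0.0, 0.01]
[2.07, 0.23, 6.4] [0.01, -0.0, 0.01]
t 17.9 [0.5405 0.0705 0.3439] [179.9  -0.   95.5] F [ 0.7 -0.3 -2.1] w 0.0435 g 64.2 j [  0.   8.  22. 104.   0.  85.]
```

Emit:
{"op": "step_arm", "data": {
  "increments": [
    [[200,1.1,0.12,0,0,0,0],[200,2.07,0.23,0,0,0,0],[200,2.07,0.23,0.8,0,0,0],[200,2.07,0.23,1.9,0,0,0],[200,2.07,0.23,3.0,0,0,0],[200,2.07,0.23,4.1,0,0,0],[200,2.07,0.23,5.2,0,0,0],[200,2.07,0.23,6.0,0,0,0],[200,2.07,0.23,6.4,0,0,0],[200,2.07,0.23,6.4,0,0,0]]
  ]
}}

```text
t: 18.85
eef_pos: [0.5416, 0.152, 0.0874]
ee_rot: [-179.9, -0.0, 95.5]
force: [0.2, 1.0, -1.6]
width: 0.0433
grasp_force: 64.9
```

Emit:
{"op": "step_arm", "data": {
  "increments": [
    [[200,0,0,0.05,0,0,0],[200,0,0,0.05,0,0,0],[200,0,0,0.05,0,0,0]]
  ]
}}

```text
t: 19.15
eef_pos: [0.5435, 0.1523, 0.0864]
ee_rot: [179.9, -0.0, 95.5]
force: [-3.4, 0.1, 6.0]
width: 0.0433
grasp_force: 65.8
```

Emit:
{"op": "step_arm", "data": {
  "increments": [
    [[60,0,0,0,0,0,0],[60,0,0,0,0,0,0],[60,0,0,0,0,0,0],[60,0,0,-0.8,0,0,0],[60,0,0,-2.0,0,0,0],[60,0,0,-3.2,0,0,0],[60,0,0,-4.4,0,0,0],[60,0,0,-5.6,0,0,0],[60,0,-0.8,-5.8,0,0,0]]
  ]
}}

```text
t: 20.05
eef_pos: [0.517, 0.1493, 0.3223]
ee_rot: [179.2, -0.0, 95.5]
force: [-0.9, -0.2, -0.1]
width: 0.0651
grasp_force: 0.0
```

```bash
cat > packs.py <<'E'
from h import *
for n in("scene","top"):
    im,d=r.read_camera(n);P=cloud(n,d);C=-cam(n)[1].T@cam(n)[2]
    for o in r.silhouettes("pack4",n):
        X=P[o["mask"]&(d>0)]
        if len(X)>1500 or len(X)<50: continue
        zt=np.percentile(X[:,2],90); T=X[X[:,2]>zt-.009]; dz=.0045
        T=C+(T-C)*((C[2]-(T[:,2:]-dz))/(C[2]-T[:,2:]))
        rc=cv2.minAreaRect((T[:,:2]*1000).astype(np.float32)); a=rc[2] if rc[1][0]>rc[1][1] else rc[2]+90
        print(n,round(o["confidence"],2),round(zt,3),np.round(rc[0],1),np.round(rc[1],0),"long axis",round(a,1),np.median(im[o["mask"]],0))
E
python3 packs.py; python3 look.py top t3 130 170 320 240;python3 go.py 0.445 -0.343 .3 0
```

```text
scene 0.93 0.099 [551.6  81.4] [43. 46.] long axis 95.3 [35.  33.5 22.5]
scene 0.65 0.047 [418.3 -73.1] [51. 84.] long axis 121.5 [166. 107. 120.]
scene 0.64 0.099 [543.1 151.8] [46. 50.] long axis 94.7 [38. 32. 23.]
scene 0.59 0.047 [ 294.1 -247.2] [53. 84.] long axis 109.1 [ 92.  44. 108.]
scene 0.58 0.047 [ 426.5 -202.5] [87. 50.] long axis 20.6 [47. 42. 28.]
scene 0.57 0.047 [ 445.2 -341.2] [53. 84.] long axis 133.3 [32. 30. 28.]
top 0.91 0.048 [ 445.9 -345.3] [49. 85.] long axis 133.5 [82. 78. 36.]
top 0.7 0.048 [ 426.9 -205.9] [84. 49.] long axis 17.4 [72.  67.5 29. ]
top 0.64 0.048 [ 295.4 -251.9] [48. 84.] long axis 109.8 [105.  50. 129.]
top 0.57 0.1 [551.   77.4] [44. 45.] long axis 90.7 [49. 39.  6.]
top 0.54 0.048 [419. -78.] [50. 84.] long axis 122.2 [185. 113. 135.]
top 0.45 0.099 [486.3 121. ] [168.  29.] long axis 14.4 [46.  34.5 10. ]
[-12.08, -2.84, 0.38] [-0.0, 0.0, 15.92]
t 20.3 [0.5115 0.1489 0.3152] [-180.     0.    95.5] F [ 0.6  0.2 -0.1] w 0.0649 g 0.0 j [  9.   5.  16. 100.  -0.  93.]
```

View pics/t3.png

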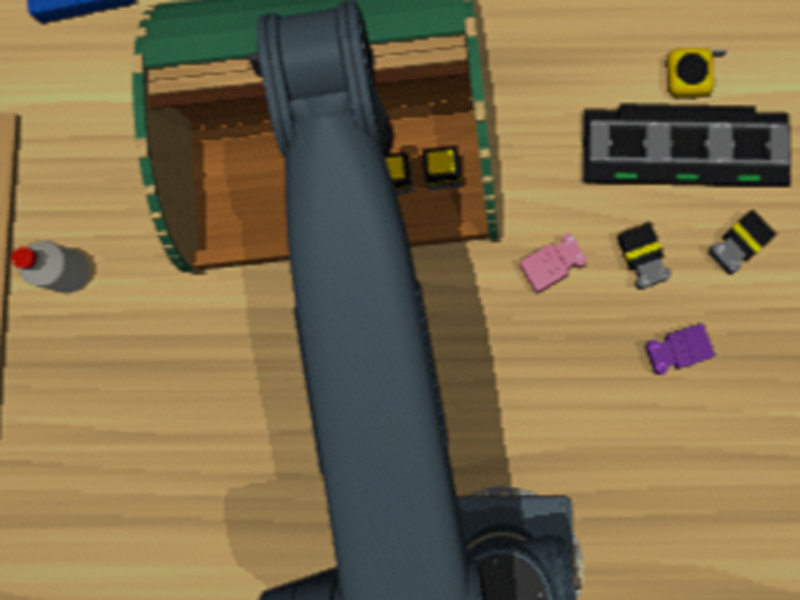

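```bash
python3 go.py 0.4535 -0.351 .12 131.5
```

```text
[-12.3, -2.64, 4.88] [-0.0, 0.0, -6.0]
t 20.3 [0.5115 0.1489 0.3152] [-180.     0.    95.5] F [ 0.6  0.2 -0.1] w 0.0649 g 0.0 j [  9.   5.  16. 100.  -0.  93.]
```

Emit:
{"op": "step_arm", "data": {
  "increments": [
    [[0,-1.1,-0.2,0,0,0,-0.3],[0,-2.3,-0.3,0,0,0,-1.0],[0,-3.5,-0.4,0,0,0,-1.9],[0,-4.7,-0.4,0.2,0,0,-2.8],[0,-5.9,-0.3,0.9,0,0,-3.7],[0,-7.1,-0.2,1.6,0,0,-4.6],[0,-8.3,-0.2,2.4,0,0,-5.4],[0,-9.5,-0.2,3.2,0,0,-6.0],[0,-10.7,-0.2,4.0,0,0,-6.0],[0,-11.8,-0.2,4.8,0,0,-6.0]]
  ]
}}

```text
t: 21.3
eef_pos: [0.545, -0.2916, 0.143]
ee_rot: [-180.0, -0.1, 131.5]
force: [0.2, 0.5, 1.3]
width: 0.0854
grasp_force: 0.0
```

```bash
python3 go.py 0.4535 -0.351 .12 131.5,0.4535 -0.351 .03 131.5
```

```text
[0.4, -2.7, 0.58] [-0.0, -0.02, -0.0]
[0.4, -2.7, 2.83] [-0.0, -0.02, -0.0]
t 21.3 [ 0.545  -0.2916  0.143 ] [-1.800e+02 -1.000e-01  1.315e+02] F [0.2 0.5 1.3] w 0.0854 g 0.0 j [-34.  17.   9.  82.   0.  14.]
```

Emit:
{"op": "step_arm", "data": {
  "increments": [
    [[0,0.2,-1.0,0,0,0,0],[0,0.4,-2.0,0,0,0,0],[0,0.4,-2.7,0.4,0,0,0],[0,0.4,-2.7,0.6,0,0,0],[0,0.4,-2.7,0.6,0,0,0]]
  ]
}}

```text
t: 21.8
eef_pos: [0.4525, -0.3487, 0.1188]
ee_rot: [180.0, -0.3, 131.4]
force: [-0.5, 0.8, 0.2]
width: 0.0857
grasp_force: 0.0
```

```bash
python3 packs.py; python3 look.py scene s4 150 130 160 120; python3 go.py 0.4535 -0.351 .03 131.5
```

```text
scene 0.95 0.047 [ 446.3 -339.5] [48. 84.] long axis 128.3 [28. 27. 22.]
scene 0.85 0.1 [552.4  81.3] [45. 49.] long axis 97.4 [42. 36. 29.]
scene 0.84 0.047 [ 294.6 -247.4] [51. 85.] long axis 106.8 [53. 25. 62.]
scene 0.74 0.047 [ 427.3 -202.1] [84. 50.] long axis 18.9 [40. 35. 25.]
scene 0.72 0.047 [417.4 -73.9] [54. 83.] long axis 118.0 [158.  95. 107.]
scene 0.55 0.099 [544.  151.3] [44. 49.] long axis 96.1 [40.5 35.  30. ]
top 0.91 0.048 [ 428.3 -206.6] [83. 49.] long axis 21.6 [66. 58. 25.]
top 0.79 0.1 [551.9  77.7] [43. 49.] long axis 97.1 [74. 73.  9.]
top 0.66 0.047 [418.9 -77.6] [51. 83.] long axis 122.0 [180.  97. 116.]
top 0.54 0.099 [544.7 147.7] [43. 50.] long axis 96.5 [59. 49. 12.]
[-0.0, -0.07, 2.32] [0.0, 0.01, 0.02]
t 22.1 [ 0.4554 -0.3492  0.1229] [1.800e+02 1.000e-01 1.316e+02] F [-0.5  0.6  0.8] w 0.0855 g 0.0 j [-44.  11.  -1.  79.   0.   4.]
```

View pics/s4.png

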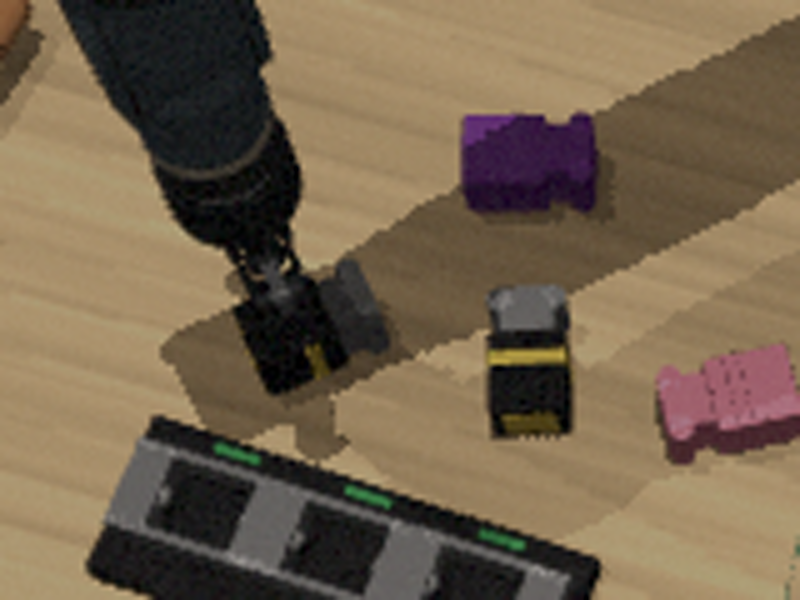

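Emit:
{"op": "step_arm", "data": {
  "increments": [
    [[0,0,0,0.8,0,0,0.2],[0,0,0,1.6,0,0,0.2],[0,0,0,2.2,0,0,0.2],[0,0,0,2.32,0,0,0.2],[0,0,0,2.32,0,0,0.2],[120,0,0,2.32,0,0,0.2],[120,0,0,2.32,0,0,0.2],[200,0,0,2.32,0,0,0.2],[200,0,0,2.32,0,0,0.2]]
  ],
  "newtons": 60
}}

```text
t: 22.95
eef_pos: [0.4555, -0.3514, 0.0322]
ee_rot: [-180.0, 0.3, 130.3]
force: [0.1, -1.0, 6.4]
width: 0.0491
grasp_force: 64.1
```

Emit:
{"op": "step_arm", "data": {
  "increments": [
    [[200,0,0,0,0,0,0],[200,0,0,-0.4,0,0,0],[200,0,0,-1.0,0,0,0],[200,0,0,-2.0,0,0,0],[200,0,0,-3.0,0,0,0],[200,0,0,-4.0,0,0,0],[200,0,0,-5.0,0,0,0],[200,0,0,-6.0,0,0,0],[200,0,0,-6.8,0,0,0]]
  ]
}}

```text
t: 23.85
eef_pos: [0.4543, -0.3494, 0.3036]
ee_rot: [180.0, 0.1, 130.3]
force: [1.2, 0.0, -2.6]
width: 0.0491
grasp_force: 63.3
```

```bash
A=$(python3 box.py -.088 .03); python3 go.py $A 0.31 95.5, $A .044 95.5
```

```text
[10.43, 11.39, -0.16] [0.01, 0.01, 5.8]
[10.44, 11.38, 6.49] [0.01, 0.01, 5.8]
t 23.9 [ 0.4543 -0.3494  0.3036] [1.800e+02 1.000e-01 1.303e+02] F [ 1.2  0.  -2.6] w 0.0491 g 63.3 j [-44.  11.  21.  99.   0.   5.]
```

Emit:
{"op": "step_arm", "data": {
  "increments": [
    [[200,0.6,0.7,-0.2,0,0,0.2],[200,1.4,1.5,-0.2,0,0,0.7],[200,2.2,2.4,-0.2,0,0,1.3],[200,3.0,3.3,-0.2,0,0,2.0],[200,3.8,4.1,-0.2,0,0,2.7],[200,4.6,5.0,-0.2,0,0,3.4],[200,5.4,5.9,-0.2,0,0,4.1],[200,6.2,6.8,-0.2,0,0,4.8],[200,7.0,7.6,-0.2,0,0,5.4],[200,7.8,8.5,-0.2,0,0,5.8]]
  ]
}}

```text
t: 24.85
eef_pos: [0.5109, 0.1101, 0.3089]
ee_rot: [-179.9, -0.0, 95.4]
force: [1.8, -0.3, -3.0]
width: 0.0492
grasp_force: 63.3
```

```bash
A=$(python3 box.py -.088 .03); python3 go.py $A 0.31 95.5, $A .05 95.5
```

```text
[3.77, 0.87, -0.03] [-0.01, -0.0, -0.02]
[3.77, 0.88, 6.47] [-0.01, -0.0, -0.02]
t 24.9 [0.5109 0.1101 0.3089] [-179.9   -0.    95.4] F [ 1.8 -0.3 -3. ] w 0.0492 g 63.3 j [ 5.  4. 13. 99.  0. 89.]
```

Emit:
{"op": "step_arm", "data": {
  "increments": [
    [[200,1.1,0.3,0,0,0,0],[200,2.2,0.5,0,0,0,0],[200,3.3,0.8,0,0,0,0],[200,3.77,0.88,0.7,0,0,0],[200,3.77,0.88,1.7,0,0,0],[200,3.77,0.88,2.8,0,0,0],[200,3.77,0.88,3.9,0,0,0],[200,3.77,0.88,5.0,0,0,0],[200,3.77,0.88,6.0,0,0,0],[200,3.77,0.88,6.45,0,0,0]]
  ]
}}

```text
t: 25.85
eef_pos: [0.5275, 0.2602, 0.0449]
ee_rot: [-179.4, 0.1, 95.5]
force: [-1.6, 0.4, -2.7]
width: 0.0496
grasp_force: 63.0
```

Emit:
{"op": "step_arm", "data": {
  "increments": [
    [[200,0,0,0.05,0,0,0],[200,0,0,0.1,0,0,0],[200,0,0,0.1,0,0,0]]
  ]
}}

```text
t: 26.15
eef_pos: [0.5322, 0.2617, 0.0476]
ee_rot: [180.0, -0.0, 95.5]
force: [-0.0, -0.3, -2.7]
width: 0.049
grasp_force: 63.8
```

Emit:
{"op": "step_arm", "data": {
  "increments": [
    [[200,0,0,0.08,0,0,0],[200,0,0,0.08,0,0,0],[45,0,0,0.06,0,0,0],[45,0,0,0.06,0,0,0],[45,0,0,0.06,0,0,0],[45,0,0,-1.0,0,0,0],[45,0,0,-2.2,0,0,0],[45,0,0,-3.4,0,0,0],[45,0,0,-4.6,0,0,0],[45,0,0,-5.8,0,0,0]]
  ]
}}

```text
t: 27.15
eef_pos: [0.532, 0.2617, 0.2822]
ee_rot: [179.9, -0.0, 95.5]
force: [0.6, -0.2, 0.8]
width: 0.0705
grasp_force: 0.0
```

```bash
python3 go.py 0.438 -0.200 .28 19.5,0.438 -0.200 .12 19.5
```

```text
[-11.26, -3.45, 0.04] [0.01, -0.01, 12.67]
[-11.26, -3.46, 4.04] [0.01, -0.01, 12.67]
t 27.1 [0.532  0.2617 0.2822] [179.9  -0.   95.5] F [ 0.6 -0.2  0.8] w 0.0705 g 0.0 j [ 20.  14.  21.  97.   0. 104.]
```

Emit:
{"op": "step_arm", "data": {
  "increments": [
    [[0,-0.9,-0.4,-0.3,0,0,0.8],[0,-1.9,-0.7,-0.4,0,0,2.0],[0,-3.0,-1.0,-0.4,0,0,3.3],[0,-4.1,-1.4,-0.4,0,0,4.6],[0,-5.2,-1.7,-0.4,0,0,5.9],[0,-6.3,-2.0,0,0,0,7.2],[0,-7.4,-2.3,0.8,0,0,8.5],[0,-8.5,-2.7,1.7,0,0,9.8],[0,-9.6,-3.0,2.4,0,0,11.1],[0,-10.6,-3.3,3.1,0,0,12.4]]
  ]
}}

```text
t: 28.15
eef_pos: [0.4442, -0.1596, 0.1655]
ee_rot: [179.9, -0.1, 20.8]
force: [1.2, 0.2, 0.8]
width: 0.0854
grasp_force: 0.0
```

```bash
python3 packs.py; python3 go.py 0.438 -0.200 .12 19.5, 0.438 -0.200 .03 19.5
```

```text
scene 0.95 0.047 [418. -73.] [53. 84.] long axis 120.1 [158.  95. 106.]
scene 0.89 0.099 [552.1  80.7] [44. 47.] long axis 97.5 [46. 40. 30.]
scene 0.87 0.099 [543.3 152.3] [44. 49.] long axis 93.1 [40. 37. 30.]
scene 0.87 0.06 [559.9 279.3] [111.  84.] long axis 4.9 [36.5 34.  29. ]
scene 0.67 0.048 [ 440. -197.] [108.  51.] long axis 23.8 [32.5 29.5 20. ]
scene 0.54 0.168 [415.5 627.8] [27. 30.] long axis 145.4 [90. 74. 68.]
top 0.77 0.06 [528.9 270.1] [45. 80.] long axis 95.6 [43.5 41.5 25. ]
top 0.75 0.099 [551.8  77.9] [45. 50.] long axis 95.9 [60.5 49.  11.5]
top 0.74 0.048 [425.4 -61.5] [39. 79.] long axis 146.5 [177. 100. 119.]
top 0.61 0.047 [ 295.4 -251.2] [49. 83.] long axis 107.8 [103.  50. 127.]
top 0.53 0.1 [543.9 147.6] [44. 50.] long axis 96.1 [59. 48. 13.]
[-0.51, 0.92, 1.13] [-0.01, 0.01, 0.25]
[-0.5, 0.92, 3.38] [-0.01, 0.01, 0.25]
t 28.4 [ 0.4437 -0.1584  0.1653] [-179.9    0.    21. ] F [ 0.4 -0.2  0.7] w 0.0856 g 0.0 j [-28.  -5. -12.  83.   0. 131.]
```

Emit:
{"op": "step_arm", "data": {
  "increments": [
    [[0,-0.25,0.46,0.4,0,0,0.25],[0,-0.5,0.92,0.9,0,0,0.25],[0,-0.5,0.92,1.1,0,0,0.25],[0,-0.5,0.92,1.1,0,0,0.25]]
  ]
}}

```text
t: 28.75
eef_pos: [0.4391, -0.1981, 0.1215]
ee_rot: [-179.9, 0.0, 19.7]
force: [0.7, 0.1, -0.4]
width: 0.0852
grasp_force: 0.0
```

```bash
python3 packs.py | grep "\[4"; python3 look.py scene s5 180 130 160 120;  python3 go.py 0.438 -0.200 .03 19.5
```

```text
scene 0.94 0.099 [542.9 152. ] [45. 49.] long axis 93.6 [39. 35. 29.]
scene 0.87 0.099 [581.1  84.5] [105.  50.] long axis 4.9 [42. 35. 28.]
scene 0.87 0.047 [417.6 -73.2] [51. 84.] long axis 119.9 [158.  95. 107.]
scene 0.49 0.047 [ 286.6 -218.7] [47. 26.] long axis 22.1 [ 94.  45. 109.]
top 0.86 0.049 [ 295.5 -251.5] [49. 84.] long axis 107.7 [103.  50. 128.]
top 0.67 0.1 [543.9 147.7] [44. 50.] long axis 95.6 [58. 47. 14.]
top 0.58 0.048 [418.5 -77.2] [50. 83.] long axis 119.0 [177.  96. 115.]
[-0.06, 0.0, 2.33] [0.02, -0.02, 0.04]
t 29.0 [ 0.44   -0.199   0.1231] [ 1.799e+02 -1.000e-01  1.970e+01] F [ 0.4 -0.1 -0.3] w 0.0855 g 0.0 j [-32.  -3. -15.  78.   0. 128.]
```

View pics/s5.png

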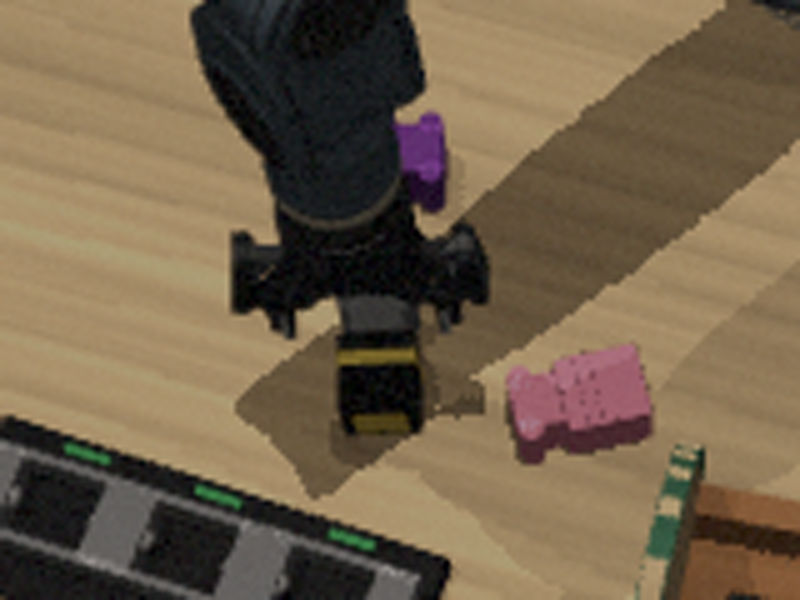

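Emit:
{"op": "step_arm", "data": {
  "increments": [
    [[0,0,0,0.8,0,0,0],[0,0,0,1.6,0,0,0],[0,0,0,2.2,0,0,0],[0,0,0,2.32,0,0,0],[0,0,0,2.32,0,0,0],[120,0,0,2.32,0,0,0],[120,0,0,2.32,0,0,0],[200,0,0,2.32,0,0,0],[200,0,0,2.32,0,0,0],[200,0,0,2.32,0,0,0]]
  ],
  "newtons": 60
}}

```text
t: 30.0
eef_pos: [0.4406, -0.2003, 0.031]
ee_rot: [179.8, -0.2, 19.6]
force: [0.2, -0.6, 6.2]
width: 0.0493
grasp_force: 64.6
```

Emit:
{"op": "step_arm", "data": {
  "increments": [
    [[200,0,0,-0.2,0,0,0],[200,0,0,-0.6,0,0,0],[200,0,0,-1.4,0,0,0],[200,0,0,-2.4,0,0,0],[200,0,0,-3.4,0,0,0],[200,0,0,-4.4,0,0,0],[200,0,0,-5.4,0,0,0],[200,0,0,-6.3,0,0,0],[200,0,0,-7.0,0,0,0]]
  ]
}}

```text
t: 30.9
eef_pos: [0.4388, -0.1994, 0.311]
ee_rot: [180.0, -0.0, 19.6]
force: [-0.1, -1.0, -3.2]
width: 0.0492
grasp_force: 63.7
```

```bash
A=$(python3 box.py -.088 .145); python3 go.py $A 0.31 95.5, $A .05 95.5
```

```text
[6.77, -12.91, 0.02] [0.01, 0.0, -12.65]
[6.77, -12.91, 6.52] [0.01, 0.0, -12.65]
t 30.9 [ 0.4388 -0.1994  0.311 ] [180.   -0.   19.6] F [-0.1 -1.  -3.2] w 0.0492 g 63.7 j [-32.  -2.   7. 100.  -0. 128.]
```

Emit:
{"op": "step_arm", "data": {
  "increments": [
    [[200,0.4,-0.7,0,0,0,-0.6],[200,0.9,-1.7,0,0,0,-1.6],[200,1.4,-2.7,-0.1,0,0,-2.8],[200,1.9,-3.7,-0.1,0,0,-4.0],[200,2.4,-4.7,-0.1,0,0,-5.2],[200,2.9,-5.7,-0.1,0,0,-6.4],[200,3.4,-6.7,-0.1,0,0,-7.6],[200,3.9,-7.7,-0.1,0,0,-8.8],[200,4.5,-8.7,-0.1,0,0,-10.0],[200,5.0,-9.7,-0.1,0,0,-11.2]]
  ]
}}

```text
t: 31.9
eef_pos: [0.4967, 0.2349, 0.3119]
ee_rot: [-179.9, 0.1, 87.1]
force: [0.7, -1.4, -3.1]
width: 0.0492
grasp_force: 63.7
```

```bash
A=$(python3 box.py -.088 .153); python3 go.py $A 0.31 95.5, $A .048 95.5
```

```text
[3.8, 0.38, 0.04] [-0.02, 0.01, -1.4]
[3.81, 0.4, 6.59] [-0.02, 0.01, -1.4]
t 31.9 [0.4967 0.2349 0.3119] [-1.799e+02  1.000e-01  8.710e+01] F [ 0.7 -1.4 -3.1] w 0.0492 g 63.7 j [ 18.   8.  18. 100.  -0. 111.]
```

Emit:
{"op": "step_arm", "data": {
  "increments": [
    [[200,1.1,0.1,0,0,0,-0.6],[200,2.2,0.2,0,0,0,-1.2],[200,3.2,0.3,0,0,0,-1.4],[200,3.8,0.4,0.5,0,0,-1.4],[200,3.8,0.4,1.5,0,0,-1.4],[200,3.8,0.4,2.6,0,0,-1.4],[200,3.8,0.4,3.7,0,0,-1.4],[200,3.8,0.4,4.8,0,0,-1.4],[200,3.8,0.4,5.8,0,0,-1.4],[200,3.8,0.4,6.4,0,0,-1.4]]
  ]
}}

```text
t: 32.9
eef_pos: [0.518, 0.3819, 0.0507]
ee_rot: [-179.5, 0.2, 95.2]
force: [-0.1, 0.7, -3.3]
width: 0.0495
grasp_force: 63.8
```

Emit:
{"op": "step_arm", "data": {
  "increments": [
    [[200,0,0,0.1,0,0,0],[200,0,0,0.2,0,0,0],[200,0,0,0.2,0,0,0]]
  ]
}}

```text
t: 33.2
eef_pos: [0.5224, 0.3845, 0.0502]
ee_rot: [179.9, -0.0, 95.2]
force: [-0.0, 0.3, -3.0]
width: 0.0492
grasp_force: 63.7
```

Emit:
{"op": "step_arm", "data": {
  "increments": [
    [[200,0,0,0.1,0,0,0],[200,0,0,0.16,0,0,0],[200,0,0,0.16,0,0,0],[45,0,0,0.16,0,0,0],[45,0,0,0.16,0,0,0],[45,0,0,0.16,0,0,0],[45,0,0,-1.0,0,0,0],[45,0,0,-2.2,0,0,0],[45,0,0,-3.4,0,0,0],[45,0,0,-4.6,0,0,0]]
  ]
}}

```text
t: 34.2
eef_pos: [0.5215, 0.384, 0.2355]
ee_rot: [179.9, -0.0, 95.2]
force: [0.9, 1.7, 0.2]
width: 0.07
grasp_force: 0.0
```

Emit:
{"op": "step_arm", "data": {
  "increments": [
    [[110,0,0,-1.1,0,0,0],[110,0,-0.5,-2.2,0,0,0],[110,-0.5,-1.2,-2.8,0,0,0],[110,-1.3,-2.0,-2.8,0,0,0],[110,-2.0,-2.8,-2.8,0,0,0]]
  ]
}}

```text
t: 34.7
eef_pos: [0.417, 0.2936, 0.3471]
ee_rot: [179.7, -0.1, 95.3]
force: [-0.2, -0.2, 0.6]
width: 0.0484
grasp_force: 0.0
```

```bash
python3 look.py scene s6 100 120 440 240; python3 go.py 0.6535 0.2454 0.34 95.4, 0.6535 0.2454 0.2845 95.4
```

```text
[-1.63, 5.96, 0.12] [-0.05, 0.04, -0.03]
[-1.62, 5.97, 1.5] [-0.05, 0.04, -0.03]
t 34.8 [0.4101 0.2886 0.3457] [-179.7    0.3   95.2] F [-5.  -2.7 -0.6] w 0.0485 g 0.0 j [ 28.   2.  16. 104.  -0. 112.]
```

View pics/s6.png

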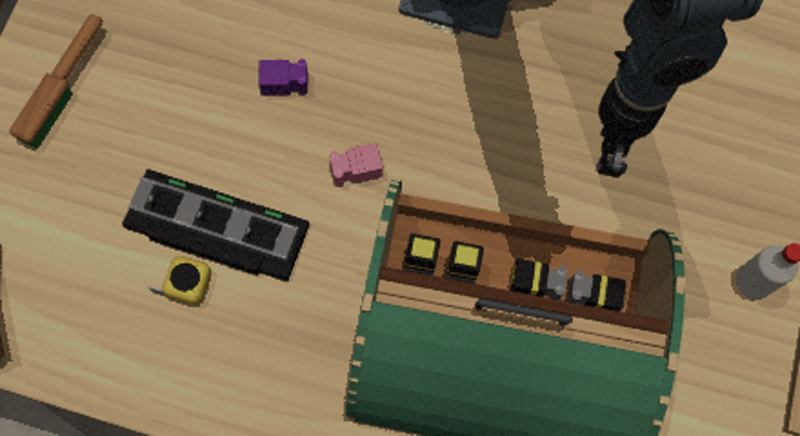

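Emit:
{"op": "step_arm", "data": {
  "increments": [
    [[110,-0.3,1.0,-0.3,0,0,0],[110,-0.6,2.1,-0.3,0,0,0],[110,-0.9,3.2,-0.3,0,0,0],[110,-1.2,4.3,-0.3,0,0,0],[110,-1.5,5.3,-0.3,0,0,0],[110,-1.6,6.0,-0.2,0,0,0],[110,-1.6,6.0,0.2,0,0,0],[110,-1.6,6.0,0.2,0,0,0]]
  ]
}}

```text
t: 35.55
eef_pos: [0.664, 0.252, 0.3254]
ee_rot: [-179.1, 0.2, 95.1]
force: [-0.0, -0.3, -0.5]
width: 0.0486
grasp_force: 0.0
```

```bash
python3 go.py 0.6555 0.245 0.284 95.4
```

```text
[-0.15, -0.21, 1.04] [-0.15, 0.03, -0.04]
t 35.5 [0.664  0.252  0.3254] [-179.1    0.2   95.1] F [-0.  -0.3 -0.5] w 0.0486 g 0.0 j [ 15.  42.  65. 114.   0. 100.]
```

Emit:
{"op": "step_arm", "data": {
  "increments": [
    [[110,-0.1,-0.1,0.2,0,0,0],[110,-0.1,-0.1,0.3,0,0,0],[110,-0.1,-0.1,0.3,0,0,0]]
  ]
}}

```text
t: 35.85
eef_pos: [0.657, 0.248, 0.3283]
ee_rot: [179.8, -0.0, 95.2]
force: [-0.0, -0.7, -0.3]
width: 0.0487
grasp_force: 0.0
```

```bash
python3 go.py 0.6555 0.245 0.284 95.4
```

```text
[-0.07, -0.05, 1.11] [0.03, -0.01, -0.03]
t 35.9 [0.657  0.248  0.3283] [179.8  -0.   95.2] F [-0.  -0.7 -0.3] w 0.0487 g 0.0 j [ 15.  37.  59. 111.   0. 100.]
```

Emit:
{"op": "step_arm", "data": {
  "increments": [
    [[110,-0.07,-0.05,0.4,0,0,0],[110,-0.07,-0.05,0.8,0,0,0],[110,-0.07,-0.05,1.11,0,0,0],[110,-0.07,-0.05,1.11,0,0,0],[110,-0.07,-0.05,1.11,0,0,0],[230,-0.07,-0.05,1.11,0,0,0],[230,-0.07,-0.05,1.11,0,0,0],[230,-0.07,-0.05,1.11,0,0,0],[230,-0.07,-0.05,1.11,0,0,0]]
  ],
  "newtons": 40
}}

```text
t: 36.75
eef_pos: [0.656, 0.245, 0.282]
ee_rot: [-180.0, -0.0, 95.2]
force: [-4.0, -0.2, 4.8]
width: 0.0105
grasp_force: 38.9
```

```bash
python3 go.py 0.6555 0.245 0.284 95.4; python3 -c "
import numpy as np
a0=1.725
for i in range(1,27):
    a=a0-i*.062
    print(i,round(a,3),[float(round((-.228*np.cos(a)+.228*np.cos(a0))/.04,2)),float(round(-(.228*np.sin(a)-.228*np.sin(a0))/.04,2))])"
```

```text
[0.0, -0.01, -0.05] [-0.0, -0.0, -0.03]
t 36.8 [0.656 0.245 0.282] [-180.    -0.    95.2] F [-4.  -0.2  4.8] w 0.0105 g 38.9 j [ 15.  33.  47. 104.   0. 100.]
1 1.663 [-0.35, -0.04]
2 1.601 [-0.7, -0.07]
3 1.539 [-1.06, -0.06]
4 1.477 [-1.41, -0.04]
5 1.415 [-1.76, 0.0]
6 1.353 [-2.11, 0.07]
7 1.291 [-2.45, 0.15]
8 1.229 [-2.79, 0.26]
9 1.167 [-3.12, 0.39]
10 1.105 [-3.44, 0.54]
11 1.043 [-3.75, 0.71]
12 0.981 [-4.05, 0.9]
13 0.919 [-4.33, 1.1]
14 0.857 [-4.61, 1.32]
15 0.795 [-4.87, 1.56]
16 0.733 [-5.11, 1.82]
17 0.671 [-5.34, 2.09]
18 0.609 [-5.55, 2.37]
19 0.547 [-5.74, 2.67]
20 0.485 [-5.92, 2.97]
21 0.423 [-6.07, 3.29]
22 0.361 [-6.21, 3.62]
23 0.299 [-6.32, 3.95]
24 0.237 [-6.42, 4.29]
25 0.175 [-6.49, 4.64]
26 0.113 [-6.54, 4.99]
```

Emit:
{"op": "step_arm", "data": {
  "increments": [
    [[230,0,-0.35,-0.04,0,0,0],[230,0,-0.7,-0.07,0,0,0],[230,0,-1.06,-0.06,0,0,0],[230,0,-1.41,-0.04,0,0,0],[230,0,-1.76,0,0,0,0],[230,0,-2.11,0.07,0,0,0],[230,0,-2.45,0.15,0,0,0],[230,0,-2.79,0.26,0,0,0],[230,0,-3.12,0.39,0,0,0],[230,0,-3.44,0.54,0,0,0]]
  ]
}}

```text
t: 37.75
eef_pos: [0.5234, 0.232, 0.2625]
ee_rot: [179.3, 0.0, 95.2]
force: [5.6, -1.1, 4.9]
width: 0.0104
grasp_force: 41.8
```

Emit:
{"op": "step_arm", "data": {
  "increments": [
    [[230,0,-0.31,0.17,0,0,0],[230,0,-0.61,0.36,0,0,0],[230,0,-0.89,0.56,0,0,0],[230,0,-1.17,0.78,0,0,0],[230,0,-1.43,1.02,0,0,0],[230,0,-1.67,1.28,0,0,0],[230,0,-1.9,1.55,0,0,0],[230,0,-2.11,1.83,0,0,0],[230,0,-2.3,2.13,0,0,0],[230,0,-2.48,2.43,0,0,0]]
  ]
}}

```text
t: 38.75
eef_pos: [0.4226, 0.2221, 0.1633]
ee_rot: [179.7, 0.2, 95.2]
force: [0.2, -4.1, 4.4]
width: 0.0104
grasp_force: 45.0
```

```bash
A=$(python3 box.py -.2245 0.0); python3 go.py $A .0975 95.4
```

```text
[0.02, -0.61, 1.64] [0.05, 0.03, -0.04]
t 38.8 [0.4226 0.2221 0.1633] [179.7   0.2  95.2] F [ 0.2 -4.1  4.4] w 0.0104 g 45.0 j [ 20.  -5. -12.  83.  -0. 105.]
```

Emit:
{"op": "step_arm", "data": {
  "increments": [
    [[230,0,-0.15,0.32,0,0,0],[230,0,-0.29,0.65,0,0,0],[230,0,-0.4,0.98,0,0,0],[230,0,-0.5,1.32,0,0,0],[230,0,-0.56,1.6,0,0,0],[230,0,-0.58,1.75,0,0,0],[230,0,-0.58,1.85,0,0,0],[230,0,-0.58,1.85,0,0,0]]
  ]
}}

```text
t: 39.55
eef_pos: [0.3979, 0.2198, 0.0907]
ee_rot: [180.0, 0.2, 95.2]
force: [-8.2, -7.9, 16.1]
width: 0.0102
grasp_force: 47.9
```

Emit:
{"op": "step_arm", "data": {
  "increments": [
    [[230,0,0,0.1,0,0,0],[230,0,0,0.1,0,0,0]]
  ]
}}

```text
t: 39.75
eef_pos: [0.3979, 0.2198, 0.0903]
ee_rot: [179.9, 0.2, 95.2]
force: [-14.5, -11.4, 33.5]
width: 0.0103
grasp_force: 49.7
```

Emit:
{"op": "step_arm", "data": {
  "increments": [
    [[230,0,0,0,0,0,0],[110,0,0,-0.05,0,0,0],[110,0,0,-0.05,0,0,0],[110,0,0,-0.05,0,0,0],[110,0,0,-0.8,0,0,0],[110,0,0,-1.9,0,0,0],[110,0,-0.5,-3.0,0,0,0],[110,-0.6,-1.2,-3.6,0,0,0],[110,-1.6,-1.8,-3.8,0,0,0],[110,-2.6,-2.2,-3.8,0,0,0]]
  ]
}}

```text
t: 40.75
eef_pos: [0.3196, 0.1095, 0.2372]
ee_rot: [179.8, -0.0, 95.4]
force: [1.1, -1.1, -0.4]
width: 0.0489
grasp_force: 0.0
```

```bash
python3 look.py scene s7 100 120 440 240
python3 - <<'E'
from h import *
th=np.deg2rad(5.5);u=np.array([np.cos(th),np.sin(th)]);w=np.array([-u[1],u[0]]);c=np.array([.622,.242])
for n in("scene","top"):
    im,d=r.read_camera(n);P=cloud(n,d).reshape(-1,3)[d.ravel()>0]
    s=(P[:,:2]-c)@u;y=(P[:,:2]-c)@w;z=P[:,2]
    k=(abs(y)<.05)&(z>.07)&(z<.13)&(s>-.25)&(s<-.205)
    print(n,k.sum(),np.percentile(s[k],[5,50,95]).round(4),np.percentile(z[k],[5,50,95]).round(4))
E
```

```text
scene 138 [-0.2304 -0.2232 -0.2189] [0.0922 0.0983 0.1045]
top 29 [-0.2308 -0.226  -0.2207] [0.0928 0.0976 0.1046]
```

View pics/s7.png

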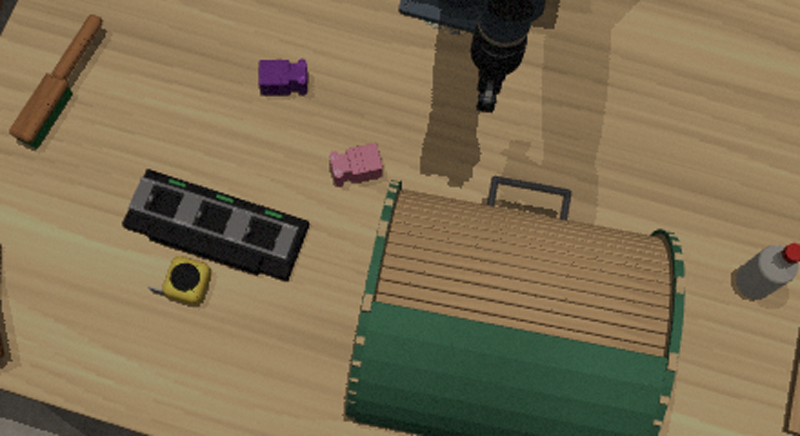

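```bash
python3 -c "
from station import r
print(r.hand_in())"
```

```text
the job is handed in; nothing more can be done
None
```

I opened the cover fully, put all four battery packs in the box (two from the charger docks, two from the bench), rolled the cover shut onto its end stop, and handed the job in at about 41 s; no verdict was shown. I did not touch the look-alikes, tape measure, dust brush or glue bottle.

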